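# Close up the sorts box

## Task

The sliding lid of the wooden type box will not pass over the one letter block left standing on end at the open end of the box. With the fingertips only, tip that block over so that it lies flat on the bottom with its letter face up, then push the lid fully home by its batten, and last push the little wooden turn button round until it lies square across the lid in front of the batten. Pick nothing up, do not run the lid into the standing block, and leave the ink tin, the tape roll and the spare letter block beside the box where they are.

Things in the scene. Friction and masses are not known exactly. Their poses are not given: they have to be found in the camera images.
- sorts_box: Shallow wooden box fixed to the table, 158 (x) x 128 (y) x 45.5 mm high, walls 9 mm. Origin: centre of its underside, on the table. +x is the way the lid closes, z up. The +x end wall is full height and stops the lid; the -x end wall is 33.5 mm high and the lid runs over it. The lid runs in grooves in the long side walls; their 45.5 mm high tops are 9 mm wide lips over the lid's edges.
- box_floor (a point): Centre of the top of the box's 6 mm bottom, same axes; inside 140 x 110 mm. Fixed flat type blocks, tops 29 mm above the table, fill it from the -x end to x = +24 mm; one more lies at x +33 to +63, y -55 to -25 mm. The rest of the +x end (to the +x wall at +70 mm, and from y = -25 mm to the side wall at y = +55 mm) is bare bottom, where the standing block is to lie.
- lid (a joint): Opening of the sliding lid in m: 0 fully home, 0.1 pulled right out to its limit; 0.07 to 0.085 at the start. It slides along the box's x with about 1.2 N of friction. The lid is a light wood panel 148 x 117 x 5 mm, top 39.5 mm above the table; its leading edge is at box x = +69 mm minus the opening, so the +x end of the box is uncovered.
- lid_batten (a point): Centre of the top of the wooden batten across the lid, 53 mm above the table; it travels with the lid (box x = -14 mm when the lid is home). The batten is 12 mm (box x) by 80 mm (box y) and rises 13.5 mm above the lid; its upright -x side, 6 mm from this point, is what one pushes on.
- turn_button (a joint): Angle of the turn button in rad: 0 to 0.15 at the start, parked along the top of the +y side wall with its tip towards the box's -x; 1.571 (its stop) square across the lid, tip towards -y, on the -x side of the closed lid's batten. It grows counter-clockwise seen from above, the tip moving inwards over the lid. Held by friction (0.025 N m); stays where left.
- button_pivot (a point): Pivot of the turn button at half its height, 51.5 mm above the table, on top of the +y side wall, at x = -29, y = +58.5 mm in the box's frame; its axis is vertical.
- button_tip (a point): Point in the turn button near its free end, 44 mm from the pivot (a further 6 mm of rounded end), at half its height. The button is a dark wooden bar 12 mm wide, from 46 to 57 mm above the table, lying just on top of the wall.
- letter: Loose wooden letter block 30 (x) x 43 (y) x 23 mm (z), 20 to 45 g, brown; origin amid its underside, +z out of its letter face. At the start it stands on end near the +x end wall, top 49 mm above the table, letter face towards the box's -y, 30 mm width along box x. Pushed near its top on the letter face, towards box +y, it tips over on to its underside, face up; the space there is free.
- letter_centre (a point): Centre of the letter block; 27.5 mm above the table while it stands, 17.5 mm when it lies flat on the bottom of the box. (On the way here: a fixed framed screen stands on edge across the back of the table to the robot's right, y -0.64 to -0.04 m, foot at x = 0.64 m, leaning slightly back, 0.37 m tall; an arm that swings round far out runs into it, so swing close to the base.)
- ink_tin: Ink tin, loose, 67 mm across and 54 mm high, on the table beyond the box's +x end; origin in the middle of its underside. To be left alone.
- tape_roll: Roll of masking tape lying flat, loose, 83 mm across and 19 mm high, on the table on the box's +y side; origin in the middle of its underside. To be left alone.
- spare_sort: Spare letter block, loose, dark, 30 x 30 x 23 mm, lying on the table on the box's +y side; origin in the middle of its underside. To be left alone.
There are look-alikes about, which are no part of the job. Leave any orange or yellow look-alike of the letter alone.

How it is judged:
On the way, in this order (a step that is already met when the one before it is completed fails the run):
1. the standing block lies flat, face up, on the bottom of the box, the lid still open (angle between letter's own z axis and vertical below 0.12 rad and z of letter_centre in the frame of sorts_box below 0.0205 m and value of joint lid above 0.03 m), for 0.2 s.
2. the lid is fully home, the turn button not yet across (value of joint lid below 0.003 m and value of joint turn_button below 0.8 rad), for 0.2 s.
3. the turn button lies across the lid (value of joint turn_button above 1.4 rad), for 0.2 s.
At the end, for the whole second after the job is handed in: The letter block lies at rest, flat on the bottom of the box with its face up (within 0.12 rad), the lid is within 3 mm of fully home, and the turn button is across the lid, past 1.4 rad of its 1.571 (angle between letter's own z axis and vertical below 0.12 rad and z of letter_centre in the frame of sorts_box below 0.0205 m and linear speed of letter below 0.02 m/s and value of joint lid below 0.003 m and value of joint turn_button above 1.4 rad); the robot touches nothing.
It fails at once if the letter block is lifted (its centre more than 45 mm above the table) (height (world z) of letter_centre above 0.045 m).
It fails at once if the lid is pushed on into the block while it still stands (value of joint lid below 0.033 m and angle between letter's own z axis and vertical above 0.5 rad).
It fails at once if the ink tin is moved or lifted more than 15 mm (distance of ink_tin from where it was at the start of the episode above 0.015 m).
It fails at once if the tape roll is moved or lifted more than 15 mm (distance of tape_roll from where it was at the start of the episode above 0.015 m).
It fails at once if the spare block is moved or lifted more than 15 mm (distance of spare_sort from where it was at the start of the episode above 0.015 m).
It also fails if it takes over 51 s, if anything falls off the work surface, if the arm or the gripper's body presses on something with over 40 N, if the wrist force passes 120 N, or if a joint passes its speed limit or range.

## Robot

A 7-joint arm with a two-finger parallel gripper is mounted at the origin on the work surface; the furniture and walls round the work are solid. World frame = base frame: x ahead of the robot, y to its left, z up, the work surface at z = 0. Lengths are in m, angles in rad, forces in N, time in s.
With the tool pointing down it reaches from about 0.4 to 0.875 m from the base axis. Payload 19.3 kg.
Tool frame: the origin (TCP) lies on the mounting face of the last link; the fingertips stand 173 mm ahead of it and the grasp point (between the pads) lies 155 mm ahead of it; z points along the fingers, y is the line along which they close (so a half turn about z gives the same grasp; the last joint's range is limited). The gripper opens to 85 mm and grips with 20 to 120 N. Pads are 22 mm wide; open, the fingers measure 114 mm over their backs; the gripper's body (76 mm by 85 mm) begins 54 mm behind the grasp point. The pads swing forward as they close: fully open they stand 13 mm farther back than shut.
Start: joints at [-1.205, 0.521, -0.036, 1.599, 0.021, 1.021, -0.113], TCP at [0.264, 0.567, 0.405] pointing down, gripper open.
Joint ranges: [-2.91, 2.91], [-0.3, 2.13], [-1.5, 1.42], [0.17, 2.43], [-1.26, 4.41], [0.16, 1.93], [-2.52, 2.52]. Speed limits (rad/s): [1.89, 1.89, 2.39, 2.39, 3.01, 3.01, 3.01].

## Interface

Orientations are given as [roll, pitch, yaw] about the fixed x, y, z axes, in that order (R = Rz(yaw) Ry(pitch) Rx(roll)).
In Python, from workcell import bot, vision gives the robot as it stands.
- The arm moves only by the shell command python3 -m creep 'ROWS' [FORCE]. ROWS is JSON, a list that holds one entry, the list of rows, each a list of 7 numbers: the opening, from -1 (shut) to 1 (fully open), then the shift along the tool's x, y, z in cm, then the turn, a rotation vector about the tool's x, y, z in rad. In form: [[[grip, tx, ty, tz, rx, ry, rz], ...]]. A call has 1 to 12 rows; each row shifts and turns the commanded pose from where the row before left it, along the tool's axes as they then stand; what a row does not reach is not made up. A row lasts 1/8 s, in which the tool goes at most 62.5 mm and 10.7 degrees, less where a joint would pass 70% of its speed; a pose out of reach is approached as far as the arm can. A call with a gripper value outside its range is refused whole. The fingers move at their own pace and stop on an object; FORCE is the grip in N (left out, the last holds). Time passes only in rows, so rows that do not move let the fingers close. It gives the time, the measured TCP pose, the force, the opening and the grip force at its end, in the units of the state.
- bot.observe(): the state, without advancing time (a new reading comes with each control period).
- vision.grab_frame(name): name is "scene" or "top" or "wrist"; returns a dict with "image" (384x512x3 uint8, blue, green, red), "depth" (384x512 float32, m along the optical axis (not along the pixel's ray), 0 where there is no reading), "fovy" (degrees; the focal length in pixels is half the picture's height over the tangent of half this angle, whatever the lens; pixels are square), "cx", "cy" (the principal point, pixels), "cam_to_world" (4x4, takes a point from camera to world coordinates); the wrist camera has in their place "tool_from_camera" (4x4, takes a point from camera to tool coordinates, whose origin is the TCP and whose axes are the flange's). Camera axes: x right, y down, z forward; pixel columns grow to the right and rows downward; lengths in m; the calibration is good to about 2 mm. A picture is of the moment at which its call begins: read the wrist's pose just before it.
- bot.job_done(): hands the job in; it is judged then, once.
The state is a dict: "clock": time; "qpos": joint angles; "qd": joint speeds; "joint_efforts": joint torques, N m; "position": TCP position; "tool_rot": TCP orientation; "force": force on the tool from outside, world axes, zero at the start; "moment": the same for the moment, N m; "grip_width": finger opening in m; "finger_force": force on a finger pad.
Only numpy, scipy, OpenCV 4.12 (cv2) and the standard library are available. Lean on these libraries where they do the work, as an engineer would, in place of code of your own. Each camera call takes 0.05 s, during which the arm holds its last target. There are 200 camera calls.

## Working session

There is one attempt and no reset: what is moved stays moved. The work goes in short steps, Python scripts to look and compute and a shell command to move; the robot and the scene stay as the last step left them, time stands still between calls to the robot, and variables do not carry over. Pictures are saved under pics/ and viewed, at most 10 in all, crops included, and the job is handed in when it is done.

```bash
mkdir -p pics; ls; cat > h.py <<'E'
import numpy as np, cv2
from scipy.spatial.transform import Rotation as R
from workcell import bot, vision
def tool():
    s=bot.observe(); T=np.eye(4); T[:3,:3]=R.from_euler('xyz',s['tool_rot']).as_matrix(); T[:3,3]=s['position']; return T
def grab(n):
    T=tool(); f=vision.grab_frame(n)
    f['M']=np.array(f['cam_to_world']) if 'cam_to_world' in f else T@np.array(f['tool_from_camera'])
    f['f']=192/np.tan(np.radians(f['fovy'])/2); return f
def ray(f,u,v):
    d=f['M'][:3,:3]@np.array([(u-f['cx'])/f['f'],(v-f['cy'])/f['f'],1]); return f['M'][:3,3],d
def onz(f,u,v,z):
    o,d=ray(f,u,v); return o+d*(z-o[2])/d[2]
def proj(f,p):
    q=np.linalg.inv(f['M'])@np.append(p,1); return q[:2]/q[2]*f['f']+[f['cx'],f['cy']]
def dpt(f,u,v):
    o,d=ray(f,u,v); return o+d*f['depth'][int(v),int(u)]
E
python3 - <<'E'
from h import *
print(bot.observe())
fs=[grab(n) for n in('scene','top')]
for n,f in zip(('scene','top'),fs):
    cv2.imwrite(f'pics/{n}0.png',f['image']); print(n,f['fovy'],f['cx'],f['cy'],f['M'].round(3).tolist())
E
```

```text
pics
{'clock': 0.0, 'qpos': array([-1.20522493,  0.52201805, -0.03631735,  1.59999244,  0.02120441,
        1.0211208 , -0.11281457]), 'qd': array([-0.00095243,  0.00074739, -0.00125246,  0.00158214,  0.00135989,
        0.00039301, -0.00154942]), 'joint_efforts': array([ 4.05835572e-04, -9.27088380e+01,  1.98021568e+00, -3.69949043e+01,
        1.78963935e-02,  8.06024327e-03,  1.98397612e-05]), 'position': array([0.2637856 , 0.56645174, 0.4041288 ]), 'tool_rot': array([-3.14044279e+00,  9.18022347e-05,  2.70579007e+00]), 'force': array([ 1.13872375,  0.0529055 , -0.06628885]), 'moment': array([0.01545122, 0.02248512, 0.0042612 ]), 'finger_force': 0.0, 'grip_width': 0.08527858356422122}
scene 42.30571381120612 257.64224138744305 186.1067117609639 [[0.828, -0.193, 0.527, -0.016], [-0.561, -0.31, 0.768, -0.664], [0.015, -0.931, -0.365, 0.42], [0.0, 0.0, 0.0, 1.0]]
top 57.88225776429151 253.80875992706612 185.68447497881098 [[0.069, -0.976, 0.207, 0.295], [-0.998, -0.068, 0.012, 0.009], [0.003, -0.207, -0.978, 0.894], [0.0, 0.0, 0.0, 1.0]]
```

View pics/scene0.png

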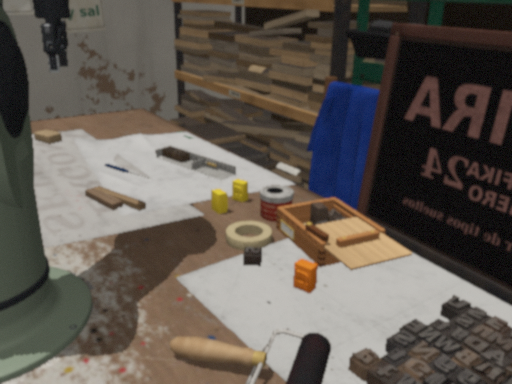

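View pics/top0.png

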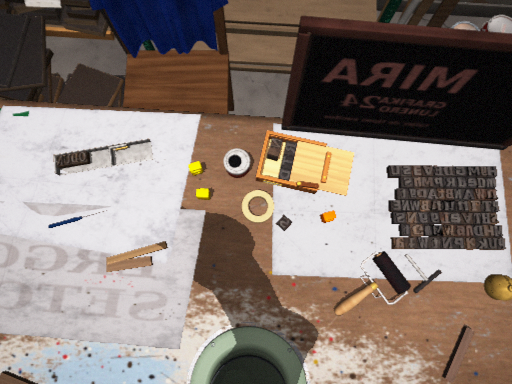

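The pictures show the box at about (345,235) in scene and (308,163) in top. Its +x points left in the top view, towards the tin at (237,162). The tape is at (258,206) and the spare block at (284,223). The look-alikes are orange at (329,216) and yellow at (196,168) and (203,193). The standing brown block should be inside the box near (275,148). I'll check it in a close crop.

```bash
python3 - <<'E'
from h import *
t=cv2.imread('pics/top0.png')[120:205,215:365]; s=cv2.imread('pics/scene0.png')[165:285,215:415]
t=cv2.resize(t,(750,425),interpolation=cv2.INTER_CUBIC)[:,:750]
s=cv2.resize(s,(750,450),interpolation=cv2.INTER_CUBIC)
cv2.imwrite('pics/c1.png',t); cv2.imwrite('pics/c2.png',s)
f=grab('top')
for n,u,v,z in [('tin',237,162,.054),('tape',258,206,.019),('spare',284,223,.023),('boxcorner TL',270,132,.0455),('BL',257,183,.0455),('batten top',330,153,.053),('batten bot',324,183,.053),('lidcorner',354,155,.0395)]:
    print(n,onz(f,u,v,z).round(3),dpt(f,u,v).round(3))
E
```

```text
tin [0.53  0.065 0.054] [0.53  0.065 0.054]
tape [0.427 0.005 0.019] [0.43  0.005 0.002]
spare [ 0.388 -0.063  0.023] [ 0.388 -0.062  0.025]
boxcorner TL [ 0.618 -0.013  0.045] [ 0.617 -0.013  0.047]
BL [0.481 0.012 0.045] [0.491 0.012 0.001]
batten top [ 0.57  -0.167  0.053] [ 0.568 -0.166  0.057]
batten bot [ 0.491 -0.154  0.053] [ 0.494 -0.156  0.04 ]
lidcorner [ 0.573 -0.231  0.039] [ 0.585 -0.242  0.003]
```

View pics/c1.png

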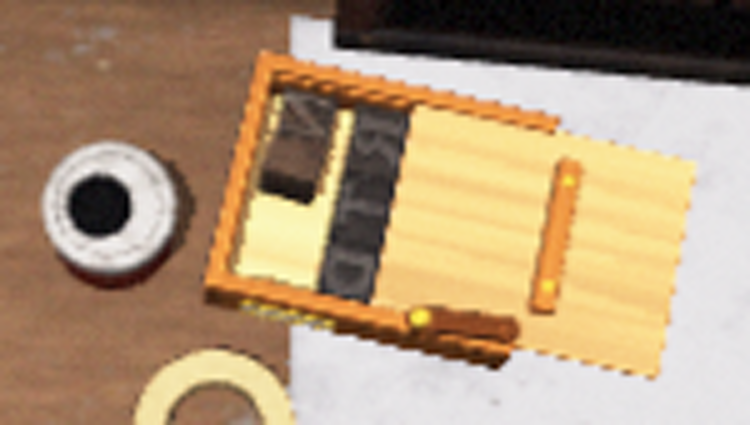

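The crop shows the light-brown top of the standing block at about crop (303,150), which is full-image (276,150). Its plain back faces the robot, and the fixed flat block lies beyond it. The button is at crop (465,322) and the batten at (555,235). I'll move to a wrist view above the box.

```bash
python3 -m creep '[[[-1,-3.7,-3.85,0,0,0,0],[-1,-3.7,-3.85,0,0,0,0],[-1,-3.7,-3.85,0,0,0,0],[-1,-3.7,-3.85,0,0,0,0],[-1,-3.7,-3.85,0,0,0,0],[-1,-3.7,-3.85,0,0,0,0],[-1,-3.7,-3.85,0,0,0,0],[-1,-3.7,-3.85,0,0,0,0],[-1,-3.7,-3.85,0,0,0,0],[-1,-3.7,-3.85,0,0,0,0],[-1,-3.7,-3.85,0,0,0,-0.13],[-1,0,0,0,0,0,-0.14]]]' 20
python3 - <<'E'
from h import *
f=grab('wrist'); cv2.imwrite('pics/w1.png',f['image']); print(np.array(f['tool_from_camera']).round(3).tolist(),f['fovy'])
print(bot.observe()['qpos'].round(2))
E
```

```text
clock: 1.65
position: [0.4545, 0.0075, 0.4046]
tool_rot: [-3.141, 0.0, 2.975]
force: [-0.1, 1.5, -1.0]
grip_width: -0.0002
finger_force: 0.0
[[0.0, -0.954, -0.299, 0.077], [1.0, -0.0, 0.001, -0.001], [-0.001, -0.299, 0.954, 0.031], [0.0, 0.0, 0.0, 1.0]] 58.87583130343014
[-0.27  0.25  0.14  2.04 -0.05  0.86  1.31]
```

View pics/w1.png

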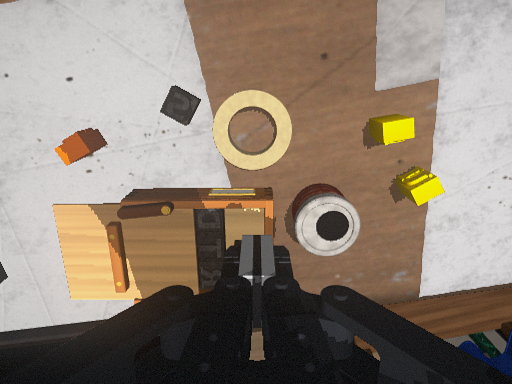

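The wrist view shows the box under the fingers, with the button pivot at (167,210), the batten at (118,258) and the tape at (252,130). The fingers hide the block. I'll shift 7 cm away from the robot and 2 cm towards −y to uncover it.

```bash
python3 -m creep '[[[-1,-3.8,-1,0,0,0,0],[-1,-3.7,-1,0,0,0,0],[-1,0,0,0,0,0,0]]]'
python3 - <<'E'
from h import *
f=grab('wrist'); cv2.imwrite('pics/w2.png',f['image']); np.save('pics/w2.npy',{k:f[k] for k in('image','depth','M','f','cx','cy')},allow_pickle=True)
E
```

```text
clock: 2.08
position: [0.526, -0.0218, 0.4042]
tool_rot: [-3.141, -0.0, 2.973]
force: [-1.3, 0.3, -0.7]
grip_width: -0.0
finger_force: 0.0
```

View pics/w2.png

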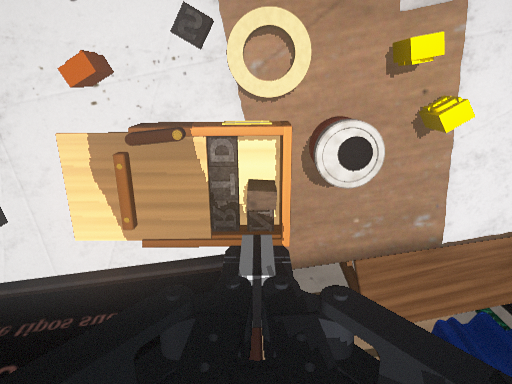

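The view shows the block top at about (262,186), the fixed flat block below it at (261,220), the button pivot at (178,134), the batten at (124,190), and the +x wall at column 288. Next I'll measure from the depth and colour and cross-check with the top view.

```bash
cat > m.py <<'E'
from h import *
def pts(f):
    v,u=np.mgrid[:384,:512]; d=f['depth']; c=np.stack([(u-f['cx'])/f['f']*d,(v-f['cy'])/f['f']*d,d],-1)
    return c@f['M'][:3,:3].T+f['M'][:3,3]
E
python3 - <<'E'
from m import *
f=np.load('pics/w2.npy',allow_pickle=True).item(); P=pts(f)
for n,(u,v) in dict(xw1=(288,130),xw2=(285,225),ywall=(230,131),blocktop=(262,187),fixed=(261,219),flat=(223,180),lid=(180,190),batten=(124,190),button=(150,136),floor=(255,160)).items(): print(n,P[v,u].round(4))
# +x outer wall line by colour: last orange px per row
hsv=cv2.cvtColor(f['image'],cv2.COLOR_BGR2HSV)
Z=P[...,2]
E1=[]
for v in range(132,228,6):
    us=[u for u in range(270,300) if 0.040<Z[v,u]<0.052]; 
    if us: E1.append((v,us[0],us[-1]))
print(E1)
q=np.array([onz(f,e[2]+.5,e[0],.0455)[:2] for e in E1]); vx=cv2.fitLine(q.astype(np.float32),cv2.DIST_HUBER,0,.01,.01).ravel(); print('xwall outer line',vx, 'yaw',np.degrees(np.arctan2(vx[1],vx[0])))
E2=[]
for u in range(190,285,6):
    vs=[v for v in range(112,150) if 0.040<Z[v,u]<0.052]
    if vs: E2.append((u,vs[0],vs[-1]))
print(E2)
for k in(1,2):
    q=np.array([onz(f,e[0],e[k]+(k-1.5),.0455)[:2] for e in E2]); l=cv2.fitLine(q.astype(np.float32),cv2.DIST_HUBER,0,.01,.01).ravel(); print('ywall',k,l)
# batten mask
m=((Z>.047)&(Z<.06)).astype(np.uint8); m[:,300:]=0; m[235:]=0; m[:115]=0; n,L,S,C=cv2.connectedComponentsWithStats(m)
for i in range(1,n):
    if S[i,4]>30:
        p=P[L==i]; r=cv2.minAreaRect(p[:,:2].astype(np.float32)); print('comp',C[i].round(1),S[i].tolist(),'z',np.median(p[:,2]).round(4),np.round(r[0],4),np.round(r[1],4),round(r[2],1))
E
```

```text
xw1 [0.4994 0.0129 0.046 ]
xw2 [ 0.5968 -0.0042  0.046 ]
ywall [ 0.4911 -0.0422  0.0452]
blocktop [ 0.555  -0.0214  0.0353]
fixed [ 0.5932 -0.0288  0.0283]
flat [ 0.5432 -0.0614  0.0259]
lid [ 0.5426 -0.1051  0.0397]
batten [ 0.5298 -0.1563  0.0523]
button [ 0.4817 -0.1156  0.0564]
floor [ 0.5321 -0.025   0.0057]
[(132, 270, 291), (138, 282, 291), (144, 282, 291), (150, 282, 291), (156, 282, 291), (162, 282, 290), (168, 282, 290), (174, 282, 290), (180, 282, 290), (186, 282, 290), (192, 270, 290), (198, 270, 290), (204, 270, 290), (210, 281, 289), (216, 281, 289), (222, 281, 289)]
xwall outer line [ 0.9868467  -0.16165888  0.5469892   0.00874596] yaw -9.303196
[(190, 127, 149), (196, 128, 143), (202, 126, 148), (208, 126, 135), (214, 126, 135), (220, 126, 135), (226, 126, 135), (232, 126, 135), (238, 126, 135), (244, 126, 135), (250, 126, 135), (256, 126, 135), (262, 126, 135), (268, 126, 135), (274, 126, 135), (280, 126, 135)]
ywall 1 [ 0.16801922  0.9857837   0.48735797 -0.03251341]
ywall 2 [ 0.11743725  0.9930803   0.4968416  -0.03842865]
comp [154.7 136.2] [125, 127, 62, 19, 790] z 0.0569 [ 0.4829 -0.1119] [0.0553 0.0126] 86.3
comp [124.  190.7] [113, 153, 23, 77, 1040] z 0.0528 [ 0.5324 -0.1576] [0.0125 0.0793] 80.7
comp [261.3 199.6] [247, 190, 30, 20, 551] z 0.0493 [ 0.5643 -0.0239] [0.0298 0.0204] 77.5
```

```bash
python3 - <<'E'
from m import *
for n in('top','scene'):
    f=grab(n);P=pts(f); X,Y,Z=P[...,0],P[...,1],P[...,2]
    for z in np.arange(.03,.40,.04):
        m=(f['depth']>0)&(abs(Z-z)<.02)&(Y<0.0)&(Y>-.16)&(X>.615)&(X<.8)
        if m.any(): print(n,round(z,2),m.sum(),'minx',X[m].min().round(3),'maxy',Y[m].max().round(3))
    C=np.array([.546,-.0711,0]);ex=np.array([.1617,.9868,0]);ey=np.array([-.9868,.1617,0])
    m=(Z>.0465)&(Z<.06); B=(P-C)@np.c_[ex,ey]
    for nm,lo,hi in(('block',(.03,-.05),(.068,.02)),('batten',(-.11,-.05),(-.07,.045)),('button',(-.09,.045),(-.02,.075))):
        k=m&(B>lo).all(-1)&(B<hi).all(-1)
        if k.any(): b=B[k]; print(n,nm,k.sum(),'ctr',((b.min(0)+b.max(0))/2).round(4),'min',b.min(0).round(4),'max',b.max(0).round(4),'z',np.median(Z[k]).round(4))
E
```

```text
scene 0.03 927 minx 0.615 maxy -0.006
scene 0.07 1110 minx 0.645 maxy -0.043
scene 0.11 1129 minx 0.649 maxy -0.042
scene 0.15 1180 minx 0.655 maxy -0.042
scene 0.19 1229 minx 0.66 maxy -0.042
scene 0.23 1282 minx 0.664 maxy -0.042
scene 0.27 1329 minx 0.669 maxy -0.043
scene 0.31 1387 minx 0.674 maxy -0.041
scene 0.35 1406 minx 0.679 maxy -0.043
scene 0.39 144 minx 0.682 maxy -0.045
scene block 87 ctr [ 0.0485 -0.0094] min [ 0.0321 -0.0203] max [0.0649 0.0015] z 0.0489
scene batten 292 ctr [-0.0881  0.0001] min [-0.0959 -0.04  ] max [-0.0804  0.0403] z 0.0521
scene button 228 ctr [-0.0534  0.0568] min [-0.0807  0.0485] max [-0.0261  0.0652] z 0.0552
```

The measurements agree in both views. In the box frame, the block top is centred at about (0.049,−0.010), z 0.049, and the lid opening is about 74 mm. Now I'll move above the gap behind the block and descend.

```bash
python3 -m creep '[[[-1,-3.3,0.2,0,0,0,0],[-1,-3.2,0.2,0,0,0,0],[-1,0,0,4,0,0,0],[-1,0,0,4,0,0,0],[-1,0,0,4,0,0,0],[-1,0,0,3.5,0,0,0],[-1,0,0,0,0,0,0]]]'
cat > b.py <<'E'
from h import *
s=bot.observe(); T=tool(); t=T[:3,3]+T[:3,2]*.173
C=np.array([.546,-.0711,0]);ex=np.array([.1617,.9868,0]);ey=np.array([-.9868,.1617,0])
print('tip box',((t-C)@ex).round(4),((t-C)@ey).round(4),'z',t[2].round(4),'F',s['force'].round(1),'t',s['clock'])
E
python3 b.py; python3 -c "
from h import *
f=grab('wrist');cv2.imwrite('pics/w3.png',f['image'][100:320,130:400])"
```

```text
clock: 3.1
position: [0.5883, -0.0273, 0.2481]
tool_rot: [-3.141, -0.004, 2.976]
force: [0.3, -0.3, 0.4]
grip_width: 0.0002
finger_force: 0.0
tip box 0.0499 -0.034 z 0.0751 F [ 0.3 -0.3  0.4] t 3.1
```

View pics/w3.png

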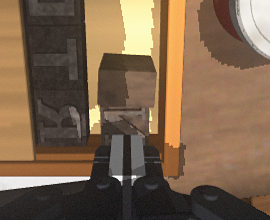

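The crop shows the fingertips (120,150) behind the block, in line with it. I'll lower them into the gap.

```bash
python3 -m creep '[[[-1,-0.35,0,0,0,0,0],[-1,0,0,1.5,0,0,0],[-1,0,0,1.2,0,0,0],[-1,0,0,1.0,0,0,0],[-1,0,0,0,0,0,0]]]'; python3 b.py
```

```text
clock: 3.78
position: [0.5926, -0.0286, 0.2117]
tool_rot: [-3.141, -0.002, 2.976]
force: [0.6, 0.2, 1.0]
grip_width: -0.0002
finger_force: 0.0
tip box 0.0494 -0.0389 z 0.0387 F [0.6 0.2 1. ] t 3.775
```

```bash
python3 -m creep '[[[-1,0,0,-0.35,0,0,0],[-1,0.5,0,0,0,0,0],[-1,0.4,0,0,0,0,0],[-1,0.4,0,0,0,0,0],[-1,0.4,0,0,0,0,0],[-1,0.4,0,0,0,0,0],[-1,0.3,0,0,0,0,0],[-1,0,0,0,0,0,0]]]'; python3 b.py; python3 -c "
from m import *
f=grab('wrist');cv2.imwrite('pics/w4.png',f['image'][60:320,130:400])
P=pts(f);C=np.array([.546,-.0711,0]);A=np.array([[.1617,.9868,0],[-.9868,.1617,0]]).T
B=(P-C)@A;m=(P[...,2]>.01)&(B[...,0]>.03)&(B[...,0]<.066)&(B[...,1]>-.012)&(B[...,1]<.053)
for y in np.arange(-.01,.053,.006):
    k=m&(abs(B[...,1]-y)<.003); print(round(y,3),k.sum(),np.median(P[...,2][k]).round(4) if k.any() else '')
"
```

```text
clock: 4.78
position: [0.5691, -0.0246, 0.2162]
tool_rot: [-3.142, -0.0, 2.976]
force: [0.3, -0.9, 0.4]
grip_width: 0.0
finger_force: 0.0
tip box 0.0496 -0.0153 z 0.0432 F [ 0.3 -0.9  0.4] t 4.775
-0.01 1433 0.0705
-0.004 5794 0.0936
0.002 8184 0.1208
0.008 591 0.0266
0.014 731 0.0293
0.02 811 0.0263
0.026 698 0.029
0.032 847 0.0291
0.038 814 0.0259
0.044 519 0.0251
0.05 0
```

View pics/w4.png

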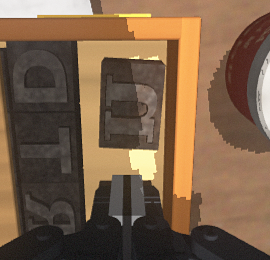

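The crop shows the block lying flat with its letter face up at (132,100). Its top is at about 29 mm, so its centre is at about 17.5 mm, and it clears the lid. I'll lift, travel behind the batten and lower.

```bash
python3 -m creep '[[[-1,0,0,-2.3,0,0,0],[-1,0,0,-2.3,0,0,0],[-1,0.8,-3.5,0,0,0,0],[-1,0.7,-4.4,0,0,0,0],[-1,0,-4.4,0,0,0,0],[-1,0,-4.4,0,0,0,0],[-1,0,0,0,0,0,0],[-1,0,0,0,0,0,0]]]'; python3 b.py; python3 -c "
from m import *
f=grab('wrist');cv2.imwrite('pics/w5.png',f['image'])
P=pts(f);C=np.array([.546,-.0711,0]);A=np.array([[.1617,.9868,0],[-.9868,.1617,0]]).T
B=(P-C)@A;Z=P[...,2]
for nm,lo,hi in(('letter',(.028,-.02),(.068,.053)),('batten',(-.11,-.05),(-.07,.045)),('button',(-.09,.045),(-.02,.075))):
    k=(Z>(.02 if nm=='letter' else .0475))&(Z<.06)&(B>lo).all(-1)&(B<hi).all(-1)
    if k.any(): b=B[k];print(nm,k.sum(),b.min(0).round(4),b.max(0).round(4),np.percentile(Z[k],[5,50,95]).round(4))
"
```

```text
clock: 5.82
position: [0.527, -0.1866, 0.2621]
tool_rot: [3.141, -0.0, 2.976]
force: [0.4, 0.4, -0.3]
grip_width: 0.0001
finger_force: 0.0
tip box -0.117 0.0001 z 0.0891 F [ 0.4  0.4 -0.3] t 5.825
letter 1071 [0.0342 0.0008] [0.0468 0.0441] [0.0208 0.0257 0.0298]
batten 2811 [-0.0945 -0.0406] [-0.0821  0.0394] [0.0511 0.0531 0.0542]
button 2668 [-0.0791  0.0474] [-0.0235  0.0637] [0.0526 0.0572 0.0586]
```

View pics/w5.png

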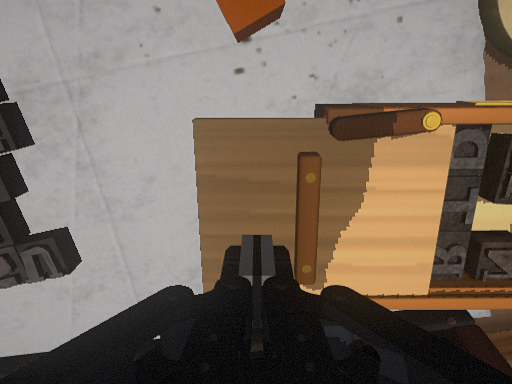

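The view shows the fingertips (257,240) clear on the −x side of the batten (308,218). I'll lower and push.

```bash
python3 -m creep '[[[-1,0,0,2,0,0,0],[-1,0,0,1.5,0,0,0],[-1,0,0,0.9,0,0,0],[-1,0,0,0,0,0,0]]]'; python3 b.py
python3 -m creep '[[[-1,0,0.8,0,0,0,0],[-1,0,0.8,0,0,0,0],[-1,0,0.8,0,0,0,0],[-1,0,0.8,0,0,0,0],[-1,0,0.8,0,0,0,0],[-1,0,0.8,0,0,0,0],[-1,0,0.8,0,0,0,0],[-1,0,0.8,0,0,0,0],[-1,0,0.8,0,0,0,0],[-1,0,0.3,0,0,0,0],[-1,0,0,0,0,0,0]]]'; python3 b.py
```

```text
clock: 6.38
position: [0.5268, -0.1866, 0.2177]
tool_rot: [3.142, -0.001, 2.976]
force: [-0.2, 0.0, 1.0]
grip_width: -0.0001
finger_force: 0.0
tip box -0.1171 0.0005 z 0.0447 F [-0.2  0.   1. ] t 6.375
clock: 7.75
position: [0.5393, -0.1127, 0.2181]
tool_rot: [3.142, -0.0, 2.976]
force: [0.3, -1.2, 0.9]
grip_width: 0.0002
finger_force: 0.0
tip box -0.0421 -0.0 z 0.0451 F [ 0.3 -1.2  0.9] t 7.75
```

Now I'll push the last stretch in small steps and watch the force for the stop.

```bash
python3 -m creep '[[[-1,0,0.3,0,0,0,0],[-1,0,0.2,0,0,0,0],[-1,0,0.1,0,0,0,0],[-1,0,0,0,0,0,0]]]'; python3 b.py; python3 -m creep '[[[-1,0,0.2,0,0,0,0],[-1,0,0.1,0,0,0,0],[-1,0,0,0,0,0,0]]]'; python3 b.py
```

```text
clock: 8.25
position: [0.5402, -0.107, 0.2182]
tool_rot: [3.142, -0.0, 2.976]
force: [-0.1, -0.1, 0.4]
grip_width: 0.0002
finger_force: 0.1
tip box -0.0363 -0.0001 z 0.0452 F [-0.1 -0.1  0.4] t 8.25
clock: 8.62
position: [0.5408, -0.1039, 0.2182]
tool_rot: [3.142, 0.0, 2.976]
force: [-0.2, -0.1, -0.1]
grip_width: 0.0001
finger_force: 0.1
tip box -0.0332 -0.0001 z 0.0452 F [-0.2 -0.1 -0.1] t 8.625
```

```bash
cat > w.py <<'E'
from m import *
import sys
f=grab('wrist');cv2.imwrite(sys.argv[1],f['image'])
P=pts(f);C=np.array([.546,-.0711,0]);A=np.array([[.1617,.9868,0],[-.9868,.1617,0]]).T
B=(P-C)@A;Z=P[...,2]
for nm,lo,hi in(('batten',(-.045,-.05),(.03,.042)),('button',(-.09,.045),(-.02,.075))):
    k=(Z>.0475)&(Z<.06)&(B>lo).all(-1)&(B<hi).all(-1)
    if k.any(): b=B[k];print(nm,k.sum(),b.min(0).round(4),b.max(0).round(4),np.percentile(b[:,0],[2,50,98]).round(4))
E
python3 -m creep '[[[-1,0,0.2,0,0,0,0],[-1,0,0.1,0,0,0,0],[-1,0,0,0,0,0,0]]]'; python3 b.py; python3 w.py pics/w6.png
```

```text
clock: 9.0
position: [0.5411, -0.1018, 0.2182]
tool_rot: [-3.141, 0.0, 2.975]
force: [-0.4, -6.8, -0.8]
grip_width: 0.0002
finger_force: 2.9
tip box -0.0313 -0.0001 z 0.0452 F [-0.4 -6.8 -0.8] t 9.0
batten 3367 [-0.045  -0.0156] [-0.0079  0.0397] [-0.0415 -0.0149 -0.0085]
button 4389 [-0.0785  0.0476] [-0.0236  0.0638] [-0.0765 -0.0507 -0.0256]
```

The lid is home: the force rose to about 7 N, and the batten's front edge sits at −8 mm. Next are the button waypoints.

```bash
python3 - <<'E'
import numpy as np
pv=np.array([-.029,.0585]); r=.032; prev=None
for th in [-.25,0,.2,.4,.6,.8,1.0,1.2,1.35,1.45,1.53,1.57]:
    u=-np.array([np.cos(th),np.sin(th)]); t=np.array([np.sin(th),-np.cos(th)]); g=.006 if th<-.2 else 0
    tt=max(th,0); u=-np.array([np.cos(tt),np.sin(tt)]); t=np.array([np.sin(tt),-np.cos(tt)])
    c=pv+r*u-t*(.006+g+.011*abs(t[1])+.0113*abs(t[0]))
    d=(c-prev)*100 if prev is not None else c*100
    print(th,'c box',c.round(4),'row tx,ty cm',d[1].round(2),d[0].round(2)); prev=c
E
python3 -m creep '[[[-1,0,-0.5,0,0,0,0],[-1,0,-0.5,0,0,0,0],[-1,0,0,-2.5,0,0,0],[-1,0,0,-1.5,0,0,0],[-1,2.8,-0.7,0,0,0,0],[-1,2.8,-0.7,0,0,0,0],[-1,2.8,-0.6,0,0,0,0],[-1,0,0,0,0,0,0]]]'; python3 b.py;python3 w.py pics/w7.png
```

```text
-0.25 c box [-0.061   0.0815] row tx,ty cm 8.15 -6.1
0 c box [-0.061   0.0755] row tx,ty cm -0.6 0.0
0.2 c box [-0.0641  0.0708] row tx,ty cm -0.47 -0.31
0.4 c box [-0.0665  0.0649] row tx,ty cm -0.58 -0.23
0.6 c box [-0.0675  0.0581] row tx,ty cm -0.68 -0.11
0.8 c box [-0.0669  0.0507] row tx,ty cm -0.74 0.06
1.0 c box [-0.0643  0.0432] row tx,ty cm -0.75 0.26
1.2 c box [-0.0597  0.0361] row tx,ty cm -0.71 0.46
1.35 c box [-0.055   0.0315] row tx,ty cm -0.46 0.47
1.45 c box [-0.0513  0.029 ] row tx,ty cm -0.26 0.37
1.53 c box [-0.048   0.0273] row tx,ty cm -0.17 0.32
1.57 c box [-0.0463  0.0265] row tx,ty cm -0.07 0.17
clock: 10.05
position: [0.4521, -0.117, 0.2585]
tool_rot: [3.142, -0.001, 2.975]
force: [-0.1, -0.1, -1.1]
grip_width: 0.0004
finger_force: 0.0
tip box -0.0605 0.0853 z 0.0855 F [-0.1 -0.1 -1.1] t 10.05
button 698 [-0.0415  0.0513] [-0.0236  0.0641] [-0.0408 -0.0327 -0.0245]
```

View pics/w7.png

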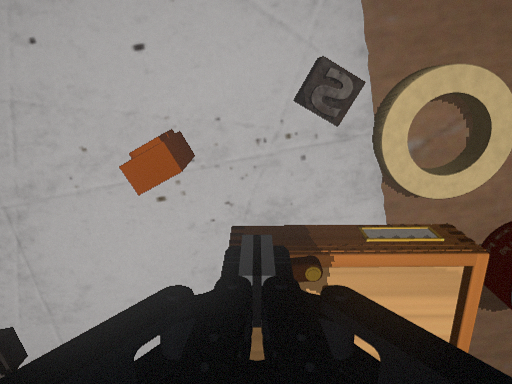

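The fingertips (258,240) stand just outside the +y wall beside the button (pivot at (313,273)), clear of the tape and spare block. I'll lower and sweep the first half.

```bash
python3 -m creep '[[[-1,0,0,2,0,0,0],[-1,0,0,1.65,0,0,0],[-1,-0.5,0,0,0,0,0],[-1,-0.5,0,0,0,0,0],[-1,-0.47,-0.3,0,0,0,0],[-1,-0.6,-0.25,0,0,0,0],[-1,-0.7,-0.1,0,0,0,0],[-1,-0.75,0.05,0,0,0,0],[-1,0,0,0,0,0,0]]]'; python3 b.py
```

```text
clock: 11.22
position: [0.4878, -0.1286, 0.2217]
tool_rot: [-3.142, 0.001, 2.976]
force: [-1.1, -0.3, -0.4]
grip_width: -0.0001
finger_force: 0.0
tip box -0.0661 0.0481 z 0.0487 F [-1.1 -0.3 -0.4] t 11.225
```

```bash
python3 -m creep '[[[-1,-0.5,0.2,0,0,0,0],[-1,-0.7,0.45,0,0,0,0],[-1,-0.45,0.47,0,0,0,0],[-1,-0.25,0.37,0,0,0,0],[-1,-0.17,0.3,0,0,0,0],[-1,0,0.15,0,0,0,0],[-1,0,0,0,0,0,0]]]'; python3 b.py
```

```text
clock: 12.1
position: [0.5108, -0.1129, 0.2218]
tool_rot: [-3.141, 0.0, 2.976]
force: [0.8, -0.1, 0.5]
grip_width: -0.0002
finger_force: 0.3
tip box -0.047 0.0279 z 0.0488 F [ 0.8 -0.1  0.5] t 12.1
```

```bash
python3 -m creep '[[[-1,0,0.15,0,0,0,0],[-1,0,0.1,0,0,0,0],[-1,0,0,0,0,0,0]]]'; python3 b.py
```

```text
clock: 12.48
position: [0.511, -0.1118, 0.2218]
tool_rot: [-3.14, 0.001, 2.974]
force: [-0.6, -11.4, -0.8]
grip_width: 0.0001
finger_force: 5.1
tip box -0.0461 0.0279 z 0.0488 F [ -0.6 -11.4  -0.8] t 12.475
```

The force rose to 11 N, so the button is at its stop. I'll back off, lift and look.

```bash
python3 -m creep '[[[-1,0,-0.6,0,0,0,0],[-1,0,-1.5,0,0,0,0],[-1,0,0,-3,0,0,0],[-1,0,0,-4,0,0,0],[-1,-2.5,-4,-4,0,0,0],[-1,-2.5,-4,-3,0,0,0],[-1,0,0,0,0,0,0],[-1,0,0,0,0,0,0]]]'; python3 b.py; python3 - <<'E'
from m import *
f=grab('wrist');cv2.imwrite('pics/w8.png',f['image'])
P=pts(f);C=np.array([.546,-.0711,0]);A=np.array([[.1617,.9868,0],[-.9868,.1617,0]]).T
B=(P-C)@A;Z=P[...,2]
k=(Z>.0475)&(Z<.06)&(B>(-.09,-.05)).all(-1)&(B<(.03,.075)).all(-1)
n,L,S,c=cv2.connectedComponentsWithStats(k.astype(np.uint8))
for i in range(1,n):
    if S[i,4]>100:
        b=B[L==i];print(b.min(0).round(4),b.max(0).round(4),cv2.minAreaRect(b.astype(np.float32)))
E
```

```text
clock: 13.48
position: [0.5433, -0.2185, 0.3613]
tool_rot: [3.141, -0.001, 2.975]
force: [-0.2, 0.2, -0.3]
grip_width: 0.0001
finger_force: 0.0
tip box -0.1458 -0.021 z 0.1883 F [-0.2  0.2 -0.3] t 13.475
[-0.0359 -0.0405] [-0.0081  0.0631] ((-0.021880188956856728, 0.011306438595056534), (0.0273564662784338, 0.10364562273025513), 0.3630608320236206)
```

View pics/w8.png

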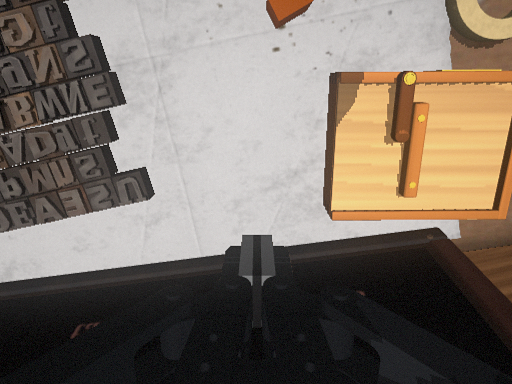

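The view shows the lid fully home and the button (405,105) square across it, just in front of the batten (415,150). The arm is clear of everything, so I'll hand in.

```bash
python3 -c "
from workcell import bot
print(bot.job_done())"
```

```text
the job is handed in; nothing more can be done
None
```

The job is handed in at about 13.5 s: the letter block lay flat and face up before the lid covered it, the lid was pushed home to its stop, and the turn button is square across the lid; the hand-in gave no verdict.

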